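Start a UV decontamination run on the loaded bottle chest

ROBOT

A 7-joint arm with a two-finger parallel gripper is mounted at the origin on a cart in front of the work surface, level with it; the furniture and walls round the work are solid. World frame = base frame: x ahead of the robot, y to its left, z up, the work surface at z = 0. Lengths are in m, angles in rad, forces in N, time in s.
With the tool pointing down it reaches from about 0.425 to 0.925 m from the base axis. Payload 6.8 kg.
Tool frame: the origin (TCP) lies between the finger pads; the fingertips stand finger_overhang ahead of it and the grasp point (between the pads) lies 6 mm ahead of it (finger_overhang is the distance from the TCP to the fingertips, in m); z points along the fingers, y is the line along which they close (so a half turn about z gives the same grasp; the last joint's range is limited). The gripper opens to 85 mm and grips with 20 to 120 N. Pads are 22 mm wide; open, the fingers measure 114 mm over their backs; the gripper's body (76 mm by 85 mm) begins 54 mm behind the grasp point. The pads swing forward as they close: fully open they stand 13 mm farther back than shut.
Start: joints at [1.014, 0.477, 0.022, 1.555, -0.011, 1.109, -0.083], TCP at [0.293, -0.608, 0.256] pointing down, gripper open.
Joint ranges: [-2.96, 2.96], [-0.34, 2.1], [-1.41, 1.46], [0.24, 2.44], [-1.37, 4.51], [0.17, 1.92], [-2.96, 2.96]. Speed limits (rad/s): [2.39, 2.39, 3.14, 3.14, 3.14, 3.14, 3.14].

INTERFACE

Orientations are given as a unit quaternion [w, x, y, z].
In Python, from station import * gives the robot as it stands.
- The arm moves only by the tool drive_tool, never from a script. Its argument "increments" is a list of rows, each an object of numbers: "claw": the finger opening in m, from 0 to 0.0854; "dx", "dy", "dz": the shift along the tool's x, y, z in m; "wx", "wy", "wz": the turn, a rotation vector about the tool's x, y, z in degrees. A call has 1 to 20 rows; each row shifts and turns the commanded pose from where the row before left it, along the tool's axes as they then stand; what a row does not reach is not made up. A row lasts 1/8 s, in which the tool goes at most 62.5 mm and 10.7 degrees, less where a joint would pass 70% of its speed; a pose out of reach is approached as far as the arm can. A call with a gripper value outside its range is refused whole. The fingers move at their own pace and stop on an object; "newtons" is the grip in N (left out, the last holds). Time passes only in rows, so rows that do not move let the fingers close. It gives the time, the measured TCP pose, the force, the opening and the grip force at its end, in the units of the state.
- get_obs(): the state, without advancing time (a new reading comes with each control period).
- read_camera(name): name is "scene" or "side" or "wrist"; returns (picture, depth): 384x512x3 uint8, red, green, blue; 384x512 float32, m along the optical axis (not along the pixel's ray), 0 where there is no reading.
- calibration(name): a dict with "intrinsics" (3x3 intrinsics, pixels), "R" (3x3) and "t" (3): a world point X has camera coordinates R X + t; the wrist camera has in their place "mount" (4x4, takes a point from camera to tool coordinates, whose origin is the TCP and whose axes are the flange's). Camera axes: x right, y down, z forward; pixel columns grow to the right and rows downward; lengths in m; the calibration is good to about 2 mm. The wrist camera is an equidistant fisheye: a pixel r from the principal point sees the ray r / f radians off the axis. A picture is of the moment at which its call begins: read the wrist's pose just before it. calibration takes no time and is no camera call.
- hand_in(): hands the job in; it is judged then, once.
The state is a dict: "t": time; "q": joint angles; "joint_vel": joint speeds; "joint_torque": joint torques, N m; "eef_pos": TCP position; "tool_rot": TCP orientation; "contact_force": force on the tool from outside, world axes, zero at the start; "torque": the same for the moment, N m; "gripper_width": opening from 0.0 (shut) to 1.0 (fully open); "grasp_force": force on a finger pad.
Only numpy, scipy, OpenCV 4.12 (cv2) and the standard library are available. Lean on these libraries where they do the work, as an engineer would, in place of code of your own. Each camera call takes 0.05 s, during which the arm holds its last target. There are 200 camera calls.

TASK

The sample bottles are already in the white UV chest. Start its run: first lower the lid until it is fully shut, so that no UV light can get out; then flip the red-sleeved power toggle away from the front of the chest, over its centre, until it snaps home on the side of the green dot; last, press the green start button fully down and let it come back up. Do not disturb the two sample bottles, the wash bottle and the timer that stand round the chest.

Things in the scene. Friction and masses are not known exactly. Their poses are not given: they have to be found in the camera images.
- chest: White UV chest, fixed, 200 mm deep (x) x 310 wide (y) x 125 high; origin: centre of its underside, x to its back (away from robot), y to its left, z up. Left: bottle chamber (y -45 to 155 mm) with four bottles held below its rim. Right (y -155 to -46 mm): dark panel, 90 mm high in front, 125 at the back (slopes 10 degrees), with the green button in front and the red toggle behind it.
- lid (a joint): Lid hinge, rad: 0 shut, grows as it opens (0.7 to 1.0 at the start, 1.2 at most). Stiff: the lid stays where it is left, and 1 to 4 N at its front edge lowers it. Lid: white frame 200 x 200 x 22 mm with amber window; in the middle of its front edge a black pull lip, 90 mm wide, 12 thick, standing out 30 mm.
- lid_press (a point): Point on the lid's outer (upper) face, in the middle of the white bar (26 mm wide) along its front edge; moves with the lid, 191 mm from the hinge line along the lid and 16 mm above it. Shut, this face is level, 151 mm above the bench. Pushing here along the arc about the hinge lowers the lid.
- lid_hinge (a point): Fixed point at the middle of the lid's hinge line, 104 mm behind and 55 mm to the left of the chest's origin, 135 mm above the bench; the hinge line runs along the chest's y axis.
- power_toggle (a joint): Power toggle lever, rad: 0 off (leans 35 degrees from upright towards the chest's front and the red dot), 0.87 on (leans 15 degrees towards its back and the green dot). A snap-over spring holds it at either end; centre at 0.435: short of it, it springs back. It takes about 6 N near its tip to start it, less towards the centre.
- toggle_tip (a point): Tip of the toggle lever, 64 mm from its pivot; red plastic sleeve 17 mm thick over the outer 37 mm of a thin steel stem. It swings in the chest's x-z plane. Off, the tip is 37 mm in front of the pivot and 173 mm above the bench; on, 17 mm behind the pivot and 182 mm above the bench.
- toggle_pivot (a point): Fixed pivot of the toggle lever on the control panel, 40 mm behind and 100 mm to the right of the chest's origin, 120 mm above the bench; its axis runs along the chest's y axis.
- start_button (a joint): Travel of the start button, m: 0 up, 0.007 fully down; spring return, about 5 N when fully down.
- start_button_top (a point): Centre of the top of the green start button (36 mm across, standing 7 mm out of a black collar 52 mm across), about 117 mm above the bench, on the sloping panel 55 mm in front and 100 mm to the right of the chest's origin; it moves along the normal of the panel, 10 degrees from vertical, down and slightly to the back.
- bottle_a: Capped cream sample bottle, 56 mm across, 97 mm high, standing on the bench beside the chest; origin at the centre of its underside.
- bottle_b: Another such sample bottle on the bench; origin at the centre of its underside.
- wash_bottle: White squeeze wash bottle with red cap and bent spout, 68 x 85 x 200 mm, standing on the bench beside the chest; origin at the centre of its underside.
- timer: White bench timer with a display, 56 x 65 x 60 mm, on the bench; origin at the centre of its underside.

How it is judged:
On the way, in this order (a step that is already met when the one before it is completed fails the run):
1. the lid is fully shut (value of joint lid below 0.03 rad), for 0.2 s.
2. the power toggle has snapped over to the on side (value of joint power_toggle above 0.8 rad), for 0.2 s.
3. the start button is pressed fully down (value of joint start_button above 0.0055 m), for 0.05 s.
At the end, for the whole second after the job is handed in: The lid is shut (within 0.03 rad, 6 mm at its front edge), the toggle rests on its on side (over 0.80 of 0.87 rad), the start button has come back up (within 1.5 mm), and the two loose bottles, the wash bottle and the timer stand where they were (within 20 mm) (value of joint lid below 0.03 rad and value of joint power_toggle above 0.8 rad and value of joint start_button below 0.0015 m and distance of each of bottle_a, bottle_b, wash_bottle, timer from where it was at the start of the episode below 0.02 m); the robot touches nothing.
It fails at once if the toggle is thrown over its centre while the lid is open (value of joint power_toggle above 0.5 rad and value of joint lid above 0.06 rad).
It fails at once if the start button is pressed before the power is on (value of joint start_button above 0.004 m and value of joint power_toggle below 0.43 rad).
It fails at once if a thing standing round the chest is moved or tipped (over 20 mm) (distance of any of bottle_a, bottle_b, wash_bottle, timer from where it was at the start of the episode above 0.02 m or angle between any of bottle_a, bottle_b, wash_bottle, timer's own z axis and vertical above 0.4 rad).
It also fails if it takes over 43 s, if anything falls off the work surface, if the arm or the gripper's body presses on something with over 40 N, if the wrist force passes 120 N, or if a joint passes its speed limit or range.

## Working session

There is one attempt and no reset: what is moved stays moved. The work goes in short steps, Python scripts to look and compute and a tool call to move; the robot and the scene stay as the last step left them, time stands still between calls to the robot, and variables do not carry over. Pictures are saved under pics/ and viewed, at most 10 in all, crops included, and the job is handed in when it is done.

Besides the shell and the picture viewer there is one more tool, called as a command line: name --argument value ..., lists and objects as JSON in quotes. drive_tool: Moves the arm, as the interface text tells. Its arguments: {"type":"object","properties":{"increments":{"type":"array","items":{"type":"object","properties":{"claw":{"type":"number"},"dx":{"type":"number"},"dy":{"type":"number"},"dz":{"type":"number"},"wx":{"type":"number"},"wy":{"type":"number"},"wz":{"type":"number"}}}},"newtons":{"type":"number"}},"required":["increments"]}

```bash
mkdir -p pics; ls; python3 - <<'E'
from station import *
import cv2,numpy as np
o=get_obs();print(o)
for n in("scene","side"):
    p,d=read_camera(n);c=calibration(n);print(n,c)
    np.savez(f"pics/{n}0.npz",p=p,d=d)
    cv2.imwrite(f"pics/{n}0.png",p[:,:,::-1])
print(calibration("wrist"))
E
```

```text
pics
{'t': 0.0, 'q': array([ 1.01390305,  0.47778365,  0.02235788,  1.55644793, -0.01147627,
        1.10926866, -0.08310103]), 'joint_vel': array([-4.04689796e-04, -5.00152550e-04,  2.95152951e-04,  8.98513936e-05,
        9.29894578e-04,  9.72799942e-04,  9.34657508e-04]), 'joint_torque': array([-1.82598083e-04, -5.96439743e+01,  1.60775911e+00, -2.81203830e+01,
        1.24326753e-02,  9.05654335e-03,  4.03200681e-05]), 'eef_pos': array([ 0.29261088, -0.60768625,  0.25533853]), 'tool_rot': array([-8.45818725e-04,  9.74926480e-01,  2.22525429e-01, -2.75620692e-04]), 'contact_force': array([-0.4126997 ,  0.42946874,  0.13512601]), 'torque': array([ 0.01641142, -0.02767587, -0.00737578]), 'grasp_force': 0.0, 'gripper_width': 1.0017197671693976}
scene {'intrinsics': array([[485.89735684,   0.        , 255.88346111],
       [  0.        , 485.89735684, 193.75958782],
       [  0.        ,   0.        ,   1.        ]]), 'R': array([[ 0.73007579, -0.68312483, -0.01816066],
       [-0.42298956, -0.43086981, -0.79713929],
       [ 0.53672076,  0.58965386, -0.60352228]]), 't': array([-0.337
[... 231 characters left out ...]
505, -0.53528243,  0.00552811],
       [-0.30586803,  0.47412138, -0.8256232 ],
       [ 0.4393206 , -0.69905768, -0.5641948 ]]), 't': array([0.46447188, 0.25972004, 1.07928086])}
{'intrinsics': array([[297.31863964,   0.        , 253.68684177],
       [  0.        , 297.31863964, 189.36463313],
       [  0.        ,   0.        ,   1.        ]]), 'mount': array([[-7.04740789e-05, -9.57321763e-01, -2.89024285e-01,
         7.34779367e-02],
       [ 9.99999993e-01, -9.38618776e-05,  6.70599003e-05,
        -5.37306821e-04],
       [-9.13262640e-05, -2.89024278e-01,  9.57321763e-01,
        -1.17472333e-01],
       [ 0.00000000e+00,  0.00000000e+00,  0.00000000e+00,
         1.00000000e+00]])}
```

View pics/scene0.png

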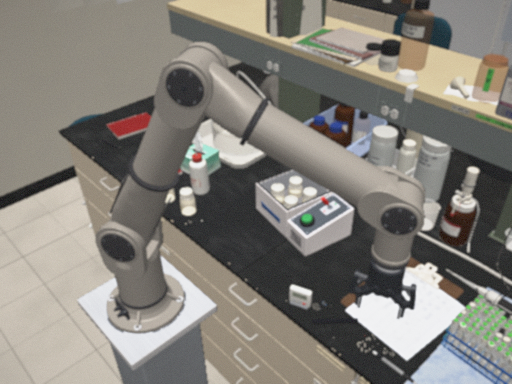

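View pics/side0.png

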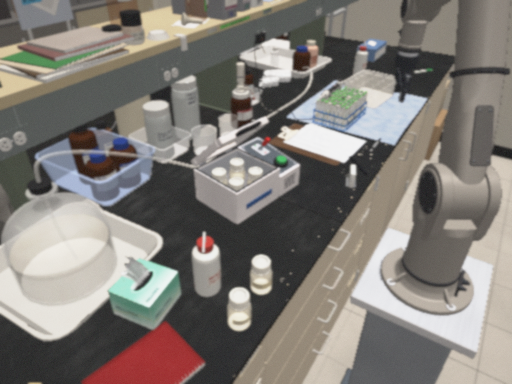

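The scene view shows the chest at about (255-352, 170-250), with the green button at (307,219), the red toggle at (325,203), and the timer at (300,296). The side view shows the open lid edge-on at (195-250,130-165), two bottles at (239,310) and (261,273), and the wash bottle at (206,265). Next I'll measure the chest from depth and the blobs.

```bash
cat > h.py <<'E'
import numpy as np,cv2
from station import *
def cloud(n,d):
    c=calibration(n);K=c["intrinsics"];v,u=np.mgrid[0:384,0:512]
    X=np.stack([(u-K[0,2])/K[0,0]*d,(v-K[1,2])/K[1,1]*d,d],-1)
    return (X-c["t"])@c["R"]
def ray(n,u,v,z):
    c=calibration(n);K=c["intrinsics"];C=-c["R"].T@c["t"]
    r=c["R"].T@np.array([(u-K[0,2])/K[0,0],(v-K[1,2])/K[1,1],1])
    return C+r*(z-C[2])/r[2]
E
python3 - <<'E'
from h import *
A=[]
for n in("scene","side"):
    f=np.load(f"pics/{n}0.npz");p,d=f["p"],f["d"];P=cloud(n,d)
    h=cv2.cvtColor(p,cv2.COLOR_RGB2HSV)
    for nm,m,z in(("green",(h[...,0]>50)&(h[...,0]<80)&(h[...,1]>150),.117),("red",((h[...,0]<6)|(h[...,0]>174))&(h[...,1]>150),.165)):
        k,l,s,c=cv2.connectedComponentsWithStats(m.astype(np.uint8))
        for i in range(1,k):
            if s[i,4]>8:
                q=P[(l==i)&(d>0)];print(n,nm,c[i].round(1),s[i,4],np.median(q,0).round(3),ray(n,*c[i],z).round(3))
    A.append(P[d>0].reshape(-1,3))
    np.save(f"pics/{n}_P.npy",P)
Q=np.concatenate(A);
g=ray("scene",307,219,.117)
S=Q[(np.linalg.norm(Q[:,:2]-g[:2],axis=1)<.33)&(Q[:,2]>.02)&(Q[:,2]<.4)]
# footprint raster
im=np.zeros((200,200),np.uint8)
for x,y,z in S:
    i=int((x-g[0]+.35)/.0035);j=int((y-g[1]+.35)/.0035);im[i,j]=max(im[i,j],int(z*600))
cv2.imwrite("pics/top.png",cv2.resize(im,(600,600),interpolation=0))
print(g)
E
```

```text
scene green [306.7 217.6] 21 [ 0.541 -0.167  0.123] [ 0.544 -0.163  0.117]
scene red [130.3 124.3] 463 [0.548 0.984 0.016] [0.424 0.729 0.165]
scene red [197.  157.3] 42 [0.465 0.325 0.167] [0.468 0.326 0.165]
scene red [324.6 200.9] 18 [ 0.604 -0.183  0.163] [ 0.606 -0.183  0.165]
side red [266.3 140. ] 31 [ 0.606 -0.175  0.166] [ 0.605 -0.178  0.165]
side red [208.9 243.2] 69 [0.459 0.336 0.163] [0.457 0.338 0.165]
side red [198.8 242.1] 30 [0.482 0.347 0.163] [0.48  0.348 0.165]
side red [149.6 360.7] 3991 [0.452 0.571 0.011] [0.362 0.632 0.165]
[ 0.53945124 -0.16837799  0.117     ]
```

View pics/top.png

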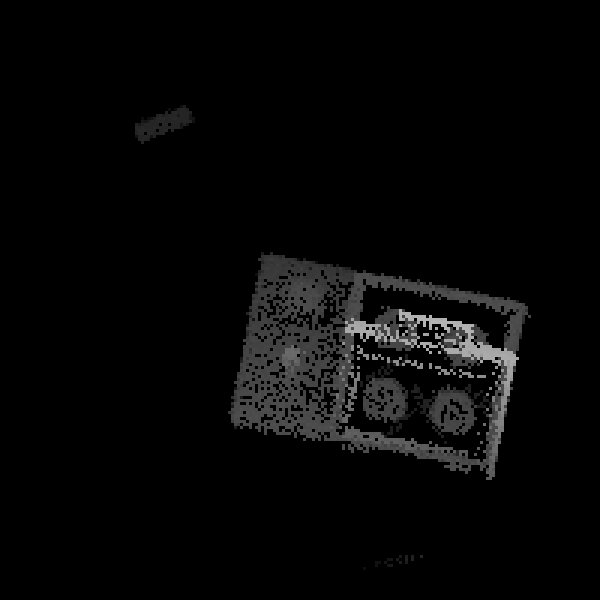

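The top-view raster (rows are x, columns are y) shows the chest rectangle with its front edge running from (262,255) to (525,303), a yaw of about -10 deg. The lid's front bar is near row 330. Next I'll fit the chest pose and the lid angle.

```bash
python3 - <<'E'
from h import *
from scipy.optimize import least_squares
Q=np.concatenate([np.load(f"pics/{n}_P.npy").reshape(-1,3) for n in("scene","side")])
g=np.array([.5415,-.167])
Q=Q[np.linalg.norm(Q[:,:2]-g,axis=1)<.33]
S=Q[(Q[:,2]>.03)&(Q[:,2]<.12)]
# keep big cluster: drop timer
S=S[S[:,0]>.44]; S=S[S[:,0]<.76]
r=cv2.minAreaRect((S[:,:2]*1000).astype(np.float32));print(r,len(S))
# front edge fit: min x per y bin
b=[];
for y in np.arange(-.24,.07,.01):
    t=S[(S[:,1]>y)&(S[:,1]<=y+.01)]
    if len(t)>5: b.append((np.percentile(t[:,0],3),y+.005))
b=np.array(b);pf=np.polyfit(b[:,1],b[:,0],1);print("front x=%.4f*y+%.4f"%tuple(pf),"yaw",np.degrees(-np.arctan(pf[0])),np.abs(np.polyval(pf,b[:,1])-b[:,0]).max())
th=-np.arctan(pf[0])
ex=np.array([np.cos(th),np.sin(th)]);ey=np.array([-ex[1],ex[0]])
# extents in rotated frame
a=S[:,:2]@ex;c=S[:,:2]@ey
print("a",np.percentile(a,[.5,2,50,98,99.5]),"c",np.percentile(c,[.5,2,50,98,99.5]))
for pc in(1,2):
    print(pc,[np.percentile(a,pc)+.1,np.percentile(c,pc)+.155,np.percentile(c,100-pc)-.155])
for nm,p,l in(("btn",(.5425,-.165),(-.055,-.1)),("red",(.605,-.179),(.008,-.1))):
    p=np.array(p);print(nm,"centre ->",p@ex-l[0],p@ey-l[1])
# lid points: coords
H=Q[(Q[:,2]>.16)];ah=H[:,:2]@ex;ch=H[:,:2]@ey
for k in range(0,len(H),max(1,len(H)//25)):print((round(ah[k],3),round(ch[k],3),round(H[k,2],3)),end=" ")
for n in("scene","side"):
    P=np.load(f"pics/{n}_P.npy").reshape(-1,3)
    for nm,c0,z0,z1 in(("timer",(.347,-.296),.03,.06),("ba",(.41,.27),.06,.1),("all",(.4,.35),.05,.2)):
        t=P[(np.linalg.norm(P[:,:2]-c0,axis=1)<.15)&(P[:,2]>z0)&(P[:,2]<z1)]
        if len(t):print(n,nm,len(t),t.min(0).round(3),t.max(0).round(3))
E
```

```text
((613.8123168945312, -75.67774963378906), (322.2035827636719, 206.52499389648438), 79.486572265625) 8281
front x=0.0895*y+0.5238 yaw -5.115180136504384 0.08709925098844717
a [0.50547239 0.50840318 0.58803477 0.71929037 0.72461387] c [-0.18394157 -0.18054126 -0.01124438  0.13748015  0.14008217]
1 [np.float64(0.6065403673187572), np.float64(-0.02745969573155954), np.float64(-0.016084691836577125)]
2 [np.float64(0.6084031777350657), np.float64(-0.025541258634556474), np.float64(-0.017519846069461636)]
btn centre -> 0.6100505831405814 -0.015974566846790494
red centre -> 0.6105498901817202 -0.024346424782467166
(np.float64(0.614), np.float64(-0.117), np.float64(0.177)) (np.float64(0.582), np.float64(-0.05), np.float64(0.285)) (np.float64(0.576), np.float64(-0.047), np.float64(0.278)) (np.float64(0.573), np.float64(-0.048), np.float64(0.272)) (np.float64(0.573), np.float64(-0.023), np.float64(0.274)) (np.float64(0.562), np.float64(0.037), np.float64(0.295)) (np.float64(0.594), np.float64(0.053), np.float64(0.284)) (np.float64(0.579), np.float64(0.02), np.float64(0.272)) (np.float64(0.595),
[... 658 characters left out ...]
p.float64(0.235)) (np.float64(0.709), np.float64(0.004), np.float64(0.162)) (np.float64(0.665), np.float64(0.128), np.float64(0.222)) (np.float64(0.646), np.float64(0.131), np.float64(0.223)) (np.float64(0.694), np.float64(0.122), np.float64(0.192)) (np.float64(0.673), np.float64(0.118), np.float64(0.19)) (np.float64(0.687), np.float64(0.127), np.float64(0.178)) scene timer 164 [ 0.314 -0.361  0.03 ] [ 0.356 -0.297  0.06 ]
scene ba 332 [0.33  0.233 0.06 ] [0.502 0.358 0.1  ]
scene all 759 [0.33  0.233 0.05 ] [0.513 0.453 0.2  ]
side timer 77 [ 0.317 -0.358  0.031] [ 0.353 -0.294  0.06 ]
side ba 1149 [0.321 0.242 0.06 ] [0.498 0.406 0.1  ]
side all 2439 [0.318 0.242 0.05 ] [0.541 0.451 0.198]
```

The footprint rectangle gives a centre of (0.614, -0.076) and a yaw of -10.5 deg. This predicts the button within 2 mm and the toggle within 4 mm of where I saw them, so the pose is good. Next I'll find the lid angle and write the move helper.

```bash
cat >> h.py <<'E'
from scipy.spatial.transform import Rotation as Rn
C=np.array([.614,-.076,0]);TH=np.radians(-10.5);RC=Rn.from_euler("z",TH).as_matrix()
def loc(p): return (np.asarray(p)-C)@RC
def pose():
    o=get_obs();q=o["tool_rot"];return o,o["eef_pos"],Rn.from_quat(q,scalar_first=True).as_matrix()
def need(tip,ov):   # chest-frame target of fingertip, tool down & x along chest x
    o,p,R=pose();W=RC@np.diag([1.,-1,-1])
    turn=np.degrees(Rn.from_matrix(R.T@W).as_rotvec())
    t=C+RC@np.asarray(tip)-W[:,2]*ov
    return turn.round(2),(1000*W.T@(t-p)).round(1),(1000*R.T@(t-p)).round(1)
E
python3 - <<'E'
from h import *
import station
print([k for k in dir(station) if k[0]!="_"],globals().get("finger_overhang"))
Q=np.concatenate([np.load(f"pics/{n}_P.npy").reshape(-1,3) for n in("scene","side")])
L=loc(Q);m=(np.abs(L[:,1]-.055)<.11)&(L[:,0]>-.1)&(L[:,0]<.12)&(L[:,2]>.16)&(L[:,2]<.36);L=L[m]
ang=np.arctan2(L[:,2]-.135,.104-L[:,0]);r=np.hypot(L[:,2]-.135,.104-L[:,0])
for a,b in((.03,.08),(.08,.12),(.12,.16),(.16,.185),(.185,.207),(.207,.225),(.225,.25)):
    k=(r>a)&(r<b)
    if k.sum()>3:print(a,b,k.sum(),np.percentile(ang[k],[5,50,95]).round(3),np.percentile(L[k,1],[2,98]).round(3))
E
```

```text
['PlanningError', 'calibration', 'finger_overhang', 'get_obs', 'hand_in', 'read_camera'] 0.025
0.03 0.08 112 [0.686 0.835 1.096] [-0.036  0.153]
0.08 0.12 85 [0.72  0.779 0.921] [-0.039  0.154]
0.12 0.16 128 [0.733 0.753 0.875] [-0.038  0.155]
0.16 0.185 60 [0.741 0.768 0.86 ] [-0.033  0.155]
0.185 0.207 292 [0.744 0.797 0.848] [-0.04   0.153]
0.207 0.225 32 [0.749 0.754 0.799] [0.016 0.1  ]
0.225 0.25 100 [0.752 0.774 0.799] [0.013 0.097]
```

```bash
python3 - <<'E'
from h import *
print(need((-.010,.055,.34),.025))
E
```

```text
(array([-0.09,  0.04, 36.22]), array([ 209.1, -636.4, -109.6]), array([ 544.6, -390.1, -109. ]))
```

drive_tool --increments '[{"claw":0,"wz":9,"dz":-0.027},{"wz":9,"dz":-0.027},{"wz":9,"dz":-0.028},{"wz":9.2,"dz":-0.028},{"dx":0.014,"dy":-0.0425},{"dx":0.014,"dy":-0.0425},{"dx":0.014,"dy":-0.0425},{"dx":0.014,"dy":-0.0425},{"dx":0.014,"dy":-0.0425},{"dx":0.014,"dy":-0.0425},{"dx":0.014,"dy":-0.0425},{"dx":0.014,"dy":-0.0425},{"dx":0.014,"dy":-0.0425},{"dx":0.014,"dy":-0.0425},{"dx":0.014,"dy":-0.0425},{"dx":0.014,"dy":-0.0425},{"dx":0.014,"dy":-0.0425},{"dx":0.014,"dy":-0.0425},{"dx":0.013,"dy":-0.0414},{}]'

```text
schema error: expected keys claw, dx, dy, dz, wx, wy, wz
```

```bash
python3 - <<'E'
from h import *
o,p,R=pose();print(o["t"],o["contact_force"],o["gripper_width"],loc(p),need((-.0124,.055,.2808),.025),R.round(3))
p,d=read_camera("wrist");cv2.imwrite("pics/w1.png",p[:,:,::-1])
E
```

```text
0.1 [-0.81681123  0.55938715 -0.62676556] 1.0003683404185444 [-0.21906042 -0.58137098  0.25541773] (array([-0.09,  0.04, 36.22]), array([ 206.7, -636.4,  -50.4]), array([ 542.7, -391.4,  -49.8])) [[ 0.901  0.434 -0.001]
 [ 0.434 -0.901  0.001]
 [-0.    -0.002 -1.   ]]
```

View pics/w1.png

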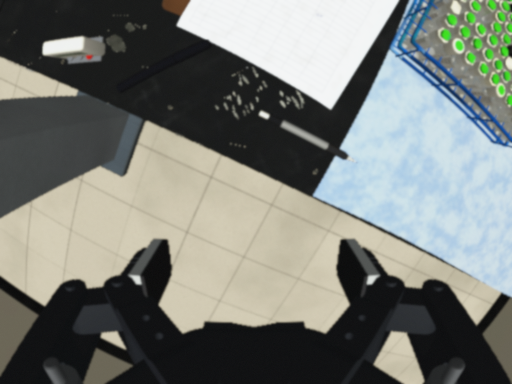

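The wrist view is still the start pose, with the fingers at (150,280) and (360,280) and the timer at (72,47). The call was refused because every row needs all the keys, so I'll resend it complete.

drive_tool --increments '[{"claw":0,"dx":0,"dy":0,"dz":-0.027,"wx":0,"wy":0,"wz":9},{"claw":0,"dx":0,"dy":0,"dz":-0.027,"wx":0,"wy":0,"wz":9},{"claw":0,"dx":0,"dy":0,"dz":-0.028,"wx":0,"wy":0,"wz":9},{"claw":0,"dx":0,"dy":0,"dz":-0.028,"wx":0,"wy":0,"wz":9.2},{"claw":0,"dx":0.014,"dy":-0.0425,"dz":0,"wx":0,"wy":0,"wz":0},{"claw":0,"dx":0.014,"dy":-0.0425,"dz":0,"wx":0,"wy":0,"wz":0},{"claw":0,"dx":0.014,"dy":-0.0425,"dz":0,"wx":0,"wy":0,"wz":0},{"claw":0,"dx":0.014,"dy":-0.0425,"dz":0,"wx":0,"wy":0,"wz":0},{"claw":0,"dx":0.014,"dy":-0.0425,"dz":0,"wx":0,"wy":0,"wz":0},{"claw":0,"dx":0.014,"dy":-0.0425,"dz":0,"wx":0,"wy":0,"wz":0},{"claw":0,"dx":0.014,"dy":-0.0425,"dz":0,"wx":0,"wy":0,"wz":0},{"claw":0,"dx":0.014,"dy":-0.0425,"dz":0,"wx":0,"wy":0,"wz":0},{"claw":0,"dx":0.014,"dy":-0.0425,"dz":0,"wx":0,"wy":0,"wz":0},{"claw":0,"dx":0.014,"dy":-0.0425,"dz":0,"wx":0,"wy":0,"wz":0},{"claw":0,"dx":0.014,"dy":-0.0425,"dz":0,"wx":0,"wy":0,"wz":0},{"claw":0,"dx":0.014,"dy":-0.0425,"dz":0,"wx":0,"wy":0,"wz":0},{"claw":0,"dx":0.014,"dy":-0.0425,"dz":0,"wx":0,"wy":0,"wz":0},{"claw":0,"dx":0.014,"dy":-0.0425,"dz":0,"wx":0,"wy":0,"wz":0},{"claw":0,"dx":0.013,"dy":-0.0415,"dz":0,"wx":0,"wy":0,"wz":0},{"claw":0,"dx":0,"dy":0,"dz":0,"wx":0,"wy":0,"wz":0}]'

```text
t: 2.65
eef_pos: [0.6149, -0.0155, 0.3655]
tool_rot: [-0.001, 0.996, -0.088, -0.001]
contact_force: [-0.8, -0.5, -1.4]
gripper_width: -0.003
grasp_force: 0.0
```

```bash
python3 - <<'E'
from h import *
o,p,R=pose();print(o["t"],o["contact_force"],o["gripper_width"],loc(p),need((-.0124,.055,.2808),.025),R.round(3))
p,d=read_camera("wrist");cv2.imwrite("pics/w2.png",p[:,:,::-1])
E
```

```text
2.65 [-0.82942523 -0.5170583  -1.37617664] -0.0033771906153729865 [-0.01010997  0.05962035  0.36551885] (array([-0.12,  0.07,  0.4 ]), array([-2.3,  4.6, 59.7]), array([-2.2,  4.7, 59.7])) [[ 0.985 -0.175 -0.001]
 [-0.175 -0.985  0.002]
 [-0.001 -0.002 -1.   ]]
```

View pics/w2.png

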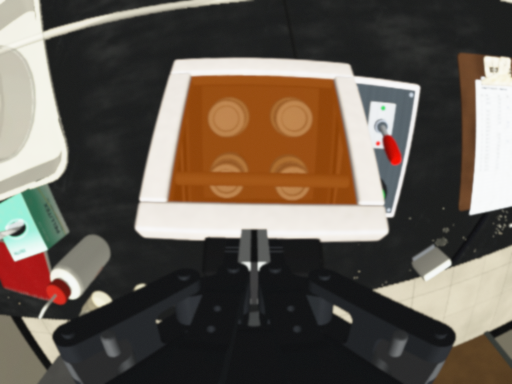

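The wrist view shows the lid's front bar at rows 200-240 with the closed fingertips above it at (254,235). The toggle is at (390,148), with the part of the button the lid doesn't hide at (383,188). The frame is aligned, so I'll push down along the arc.

drive_tool --increments '[{"claw":0,"dx":-0.001,"dy":0.002,"dz":0.02,"wx":0,"wy":0,"wz":0},{"claw":0,"dx":-0.001,"dy":0.002,"dz":0.02,"wx":0,"wy":0,"wz":0},{"claw":0,"dx":0,"dy":0,"dz":0.02,"wx":0,"wy":0,"wz":0},{"claw":0,"dx":-0.005,"dy":0,"dz":0.0046,"wx":0,"wy":0,"wz":0},{"claw":0,"dx":-0.005,"dy":0,"dz":0.0047,"wx":0,"wy":0,"wz":0},{"claw":0,"dx":-0.0065,"dy":0,"dz":0.0071,"wx":0,"wy":0,"wz":0},{"claw":0,"dx":-0.0065,"dy":0,"dz":0.0071,"wx":0,"wy":0,"wz":0},{"claw":0,"dx":-0.0058,"dy":0,"dz":0.0079,"wx":0,"wy":0,"wz":0},{"claw":0,"dx":-0.0058,"dy":0,"dz":0.0079,"wx":0,"wy":0,"wz":0}]'

```text
t: 3.82
eef_pos: [0.577, -0.0174, 0.2665]
tool_rot: [-0.0, 0.996, -0.091, -0.0]
contact_force: [1.0, -1.0, 0.7]
gripper_width: 0.001
grasp_force: 0.6
```

```bash
python3 - <<'E'
from h import *
o,p,R=pose();print(o["t"],o["contact_force"],loc(p)-[0,0,.025],"want -.0468 .2415")
E
```

```text
3.825 [ 1.00711354 -0.99371109  0.69506211] [-0.04708765  0.05087262  0.24148144] want -.0468 .2415
```

drive_tool --increments '[{"claw":0,"dx":-0.0048,"dy":0,"dz":0.0083,"wx":0,"wy":0,"wz":0},{"claw":0,"dx":-0.0048,"dy":0,"dz":0.0083,"wx":0,"wy":0,"wz":0},{"claw":0,"dx":-0.004,"dy":0,"dz":0.0087,"wx":0,"wy":0,"wz":0},{"claw":0,"dx":-0.004,"dy":0,"dz":0.0087,"wx":0,"wy":0,"wz":0},{"claw":0,"dx":-0.0032,"dy":0,"dz":0.0091,"wx":0,"wy":0,"wz":0},{"claw":0,"dx":-0.0032,"dy":0,"dz":0.0091,"wx":0,"wy":0,"wz":0},{"claw":0,"dx":-0.0022,"dy":0,"dz":0.0094,"wx":0,"wy":0,"wz":0},{"claw":0,"dx":-0.0022,"dy":0,"dz":0.0094,"wx":0,"wy":0,"wz":0},{"claw":0,"dx":-0.001,"dy":0,"dz":0.0095,"wx":0,"wy":0,"wz":0},{"claw":0,"dx":0,"dy":0,"dz":0.0095,"wx":0,"wy":0,"wz":0}]'

```text
t: 5.08
eef_pos: [0.5483, -0.0124, 0.1762]
tool_rot: [0.0, 0.996, -0.091, -0.0]
contact_force: [-1.2, 0.3, 0.8]
gripper_width: -0.0
grasp_force: 0.6
```

```bash
python3 - <<'E'
from h import *
o,p,R=pose();print(o["t"],o["contact_force"],loc(p)-[0,0,.025],"want -.078 .151")
E
```

```text
5.075 [-1.2316042   0.30727212  0.83660332] [-0.07616289  0.05055582  0.15123892] want -.078 .151
```

drive_tool --increments '[{"claw":0,"dx":0,"dy":0,"dz":0.002,"wx":0,"wy":0,"wz":0},{"claw":0,"dx":0,"dy":0,"dz":0.002,"wx":0,"wy":0,"wz":0},{"claw":0,"dx":0,"dy":0,"dz":0.001,"wx":0,"wy":0,"wz":0},{"claw":0,"dx":0,"dy":0,"dz":0,"wx":0,"wy":0,"wz":0}]'

```text
t: 5.58
eef_pos: [0.5484, -0.0123, 0.1757]
tool_rot: [0.0, 0.996, -0.092, 0.0]
contact_force: [-16.9, -0.4, 37.7]
gripper_width: 0.002
grasp_force: 18.9
```

```bash
python3 - <<'E'
from h import *
o,p,R=pose();print(o["t"],o["contact_force"],loc(p)-[0,0,.025])
p,d=read_camera("side");cv2.imwrite("pics/s3.png",cv2.resize(p[60:300,120:420,::-1],None,fx=2,fy=2))
P=cloud("side",d);L=loc(P[d>0])
m=(np.abs(L[:,1]-.1)<.04)&(np.abs(L[:,0])<.1)&(L[:,2]>.1)&(L[:,2]<.32)
for a in np.arange(-.1,.1,.025):
    k=m&(L[:,0]>a)&(L[:,0]<a+.025);print(a.round(3),k.sum(),np.median(L[k,2]).round(3) if k.any() else 0)
E
```

```text
5.575 [-16.88622358  -0.44487457  37.68417743] [-0.07608032  0.05066016  0.15073975]
-0.1 693 0.206
-0.075 208 0.209
-0.05 107 0.146
-0.025 102 0.145
-0.0 102 0.146
0.025 98 0.146
0.05 95 0.146
0.075 114 0.15
```

View pics/s3.png

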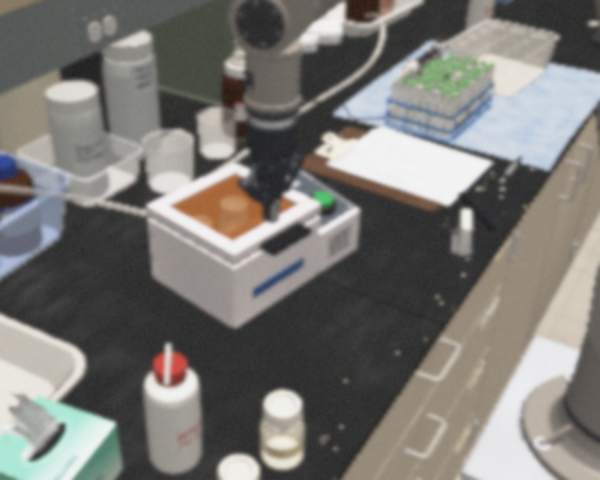

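The side view shows the lid flat on the chest at (235,215), and 38 N at the stop confirms it is shut. The bottles haven't moved. Next is the toggle: lift, move right, and come down in front of the lever.

drive_tool --increments '[{"claw":0,"dx":0,"dy":0,"dz":-0.024,"wx":0,"wy":0,"wz":0},{"claw":0,"dx":0,"dy":0,"dz":-0.04,"wx":0,"wy":0,"wz":0},{"claw":0,"dx":0.0115,"dy":0.038,"dz":0,"wx":0,"wy":0,"wz":0},{"claw":0,"dx":0.0115,"dy":0.038,"dz":0,"wx":0,"wy":0,"wz":0},{"claw":0,"dx":0.0115,"dy":0.038,"dz":0,"wx":0,"wy":0,"wz":0},{"claw":0,"dx":0.0115,"dy":0.037,"dz":0,"wx":0,"wy":0,"wz":0},{"claw":0,"dx":0,"dy":0,"dz":0,"wx":0,"wy":0,"wz":0}]'

```text
t: 6.5
eef_pos: [0.5659, -0.1736, 0.2353]
tool_rot: [0.001, 0.996, -0.095, -0.0]
contact_force: [-0.3, 0.1, -0.9]
gripper_width: 0.001
grasp_force: 0.0
```

```bash
python3 - <<'E'
from h import *
o,p,R=pose();print(o["t"],o["contact_force"],loc(p)-[0,0,.025],need((-.03,-.1,.149),.025))
im,d=read_camera("wrist");cv2.imwrite("pics/w4.png",im[:,:,::-1])
E
```

```text
6.5 [-0.26706631  0.10940698 -0.87964262] [-0.02954415 -0.10471219  0.21031496] (array([ 0.12,  0.01, -0.35]), array([-0.5, -4.7, 61.3]), array([-0.5, -4.8, 61.3]))
```

View pics/w4.png

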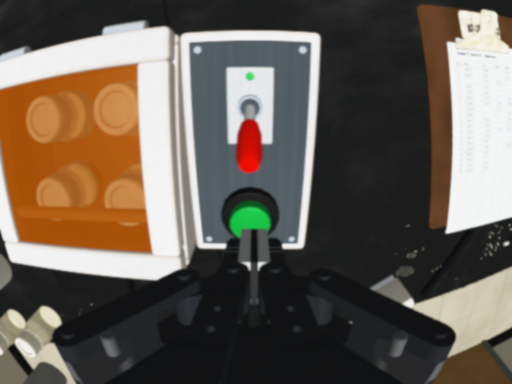

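The wrist view shows the lid shut and the red lever at column 249 (rows 120-172), leaning forward. The green button is at (249,217) and the fingertips at column 254. I'll shift 4 mm left, go down and push.

drive_tool --increments '[{"claw":0,"dx":-0.001,"dy":-0.004,"dz":0.02,"wx":0,"wy":0,"wz":0},{"claw":0,"dx":0,"dy":0,"dz":0.021,"wx":0,"wy":0,"wz":0},{"claw":0,"dx":0,"dy":0,"dz":0.02,"wx":0,"wy":0,"wz":0},{"claw":0,"dx":0.006,"dy":0,"dz":0,"wx":0,"wy":0,"wz":0},{"claw":0,"dx":0.006,"dy":0,"dz":0,"wx":0,"wy":0,"wz":0},{"claw":0,"dx":0.006,"dy":0,"dz":0,"wx":0,"wy":0,"wz":0},{"claw":0,"dx":0.006,"dy":0,"dz":0,"wx":0,"wy":0,"wz":0}]'

```text
t: 7.42
eef_pos: [0.5875, -0.1686, 0.1752]
tool_rot: [-0.0, 0.996, -0.091, -0.003]
contact_force: [-14.6, 3.9, 9.4]
gripper_width: -0.003
grasp_force: 7.6
```

```bash
python3 - <<'E'
from h import *
o,p,R=pose();print(o["t"],o["contact_force"],loc(p)-[0,0,.025])
E
```

```text
7.425 [-14.55540525   3.85313077   9.40671973] [-0.00921982 -0.09589738  0.15019709]
```

drive_tool --increments '[{"claw":0,"dx":0.006,"dy":0,"dz":0,"wx":0,"wy":0,"wz":0},{"claw":0,"dx":0.006,"dy":0,"dz":0,"wx":0,"wy":0,"wz":0},{"claw":0,"dx":0.006,"dy":0,"dz":0,"wx":0,"wy":0,"wz":0},{"claw":0,"dx":0.006,"dy":0,"dz":0,"wx":0,"wy":0,"wz":0}]'

```text
t: 7.92
eef_pos: [0.6144, -0.1739, 0.1754]
tool_rot: [0.0, 0.996, -0.091, 0.001]
contact_force: [0.4, -0.1, -0.0]
gripper_width: 0.002
grasp_force: 0.0
```

```bash
python3 - <<'E'
from h import *
o,p,R=pose();print(o["t"],o["contact_force"],loc(p)-[0,0,.025])
E
```

```text
7.925 [ 0.37876563 -0.10717106 -0.03525355] [ 0.01820794 -0.09623018  0.15037561]
```

The force dropped to zero, so the lever has snapped over. I'll back off to above the button and check.

drive_tool --increments '[{"claw":0,"dx":-0.025,"dy":0.002,"dz":-0.005,"wx":0,"wy":0,"wz":0},{"claw":0,"dx":-0.025,"dy":0.002,"dz":0,"wx":0,"wy":0,"wz":0},{"claw":0,"dx":-0.023,"dy":0,"dz":0,"wx":0,"wy":0,"wz":0},{"claw":0,"dx":0,"dy":0,"dz":0,"wx":0,"wy":0,"wz":0}]'

```text
t: 8.43
eef_pos: [0.5402, -0.1645, 0.1802]
tool_rot: [0.0, 0.996, -0.091, 0.0]
contact_force: [0.4, 0.1, 0.3]
gripper_width: -0.001
grasp_force: 0.0
```

```bash
python3 - <<'E'
from h import *
o,p,R=pose();print(o["t"],o["contact_force"],loc(p)-[0,0,.025],need((-.055,-.1,.117),.025))
im,d=read_camera("wrist");cv2.imwrite("pics/w5.png",im[:,:,::-1])
E
```

```text
8.425 [0.42017054 0.14540147 0.25882786] [-0.05642012 -0.10042951  0.15522612] (array([ 0.01, -0.  ,  0.  ]), array([ 1.4, -0.4, 38.2]), array([ 1.4, -0.4, 38.2]))
```

View pics/w5.png

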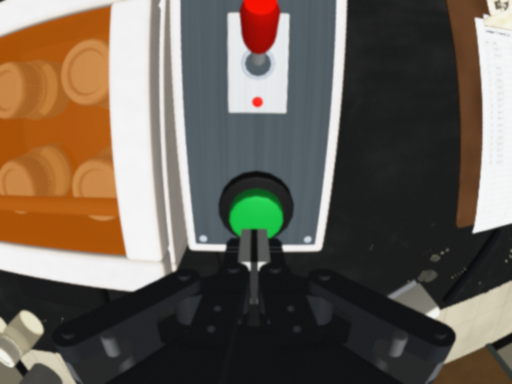

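The wrist view shows the lever leaning back at (260,25) with the red dot exposed at (258,102), so power is on. The button is at (256,213), in line with the fingers. I'll press it.

drive_tool --increments '[{"claw":0,"dx":0.001,"dy":0,"dz":0.018,"wx":0,"wy":0,"wz":0},{"claw":0,"dx":0,"dy":0,"dz":0.018,"wx":0,"wy":0,"wz":0},{"claw":0,"dx":0,"dy":0,"dz":0.003,"wx":0,"wy":0,"wz":0},{"claw":0,"dx":0.001,"dy":0,"dz":0.003,"wx":0,"wy":0,"wz":0},{"claw":0,"dx":0,"dy":0,"dz":0.003,"wx":0,"wy":0,"wz":0},{"claw":0,"dx":0,"dy":0,"dz":0.002,"wx":0,"wy":0,"wz":0},{"claw":0,"dx":0,"dy":0,"dz":0,"wx":0,"wy":0,"wz":0}]'

```text
t: 9.35
eef_pos: [0.543, -0.1646, 0.1385]
tool_rot: [0.0, 0.996, -0.092, -0.0]
contact_force: [-22.0, 6.1, 61.0]
gripper_width: 0.001
grasp_force: 31.2
```

```bash
python3 - <<'E'
from h import *
o,p,R=pose();print(o["t"],o["contact_force"],loc(p)-[0,0,.025])
E
```

```text
9.35 [-22.01130599   6.12831795  60.95699897] [-0.05371681 -0.10002271  0.11353879]
```

61 N against a 5 N spring means the button is at its stop. I'll release it and lift clear.

drive_tool --increments '[{"claw":0,"dx":0,"dy":0,"dz":-0.01,"wx":0,"wy":0,"wz":0},{"claw":0,"dx":0,"dy":0,"dz":-0.04,"wx":0,"wy":0,"wz":0},{"claw":0,"dx":0,"dy":0,"dz":-0.05,"wx":0,"wy":0,"wz":0},{"claw":0,"dx":0,"dy":0,"dz":0,"wx":0,"wy":0,"wz":0},{"claw":0,"dx":0,"dy":0,"dz":0,"wx":0,"wy":0,"wz":0}]'

```text
t: 9.98
eef_pos: [0.5423, -0.1646, 0.2317]
tool_rot: [-0.0, 0.996, -0.091, -0.001]
contact_force: [-0.3, 0.2, -0.0]
gripper_width: -0.003
grasp_force: 0.0
```

```bash
python3 - <<'E'
from h import *
o,p,R=pose();print(o["t"],o["contact_force"],loc(p)-[0,0,.025])
im,d=read_camera("wrist");a,_=read_camera("scene")
cv2.imwrite("pics/f.png",np.hstack([im[:,100:400],cv2.resize(a[110:320,150:400],None,fx=1.6,fy=1.6)[:384] if 0 else np.pad(cv2.resize(a[110:320,150:400],(400,336)),((0,48),(0,0),(0,0)))])[:,:,::-1])
E
```

```text
9.975 [-0.3365825   0.19033639 -0.03736248] [-0.05431618 -0.10021192  0.20674871]
```

View pics/f.png

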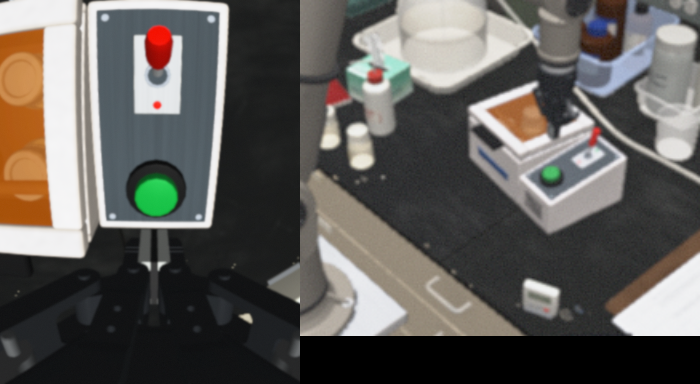

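The picture shows the lid shut, the lever on with the red dot at (157,104) exposed, the button back up at (157,195), and everything round the chest in place.

```bash
python3 -c "
from station import *
print(hand_in())"
```

```text
the job is handed in; nothing more can be done
None
```

The job is handed in (no verdict came back): I shut the lid, snapped the toggle to on, then pressed and released the start button; the last pictures show the bottles and timer in place and the arm clear.

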